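# Put the bar tools back in their own places

### The arm

A 7-joint arm with a two-finger parallel gripper is mounted at the origin on a cart in front of the work surface, level with it; the furniture and walls round the work are solid. World frame = base frame: x ahead of the robot, y to its left, z up, the work surface at z = 0. Lengths are in m, angles in rad, forces in N, time in s.
With the tool pointing down it reaches from about 0.4 to 0.925 m from the base axis. Payload 4.1 kg.
Tool frame: the origin (TCP) lies at the very end of the fingers, on their centre line; the grasp point (between the pads) lies robot.grip_depth behind it (robot.grip_depth is the distance from the TCP to the grasp point, in m); z points along the fingers, y is the line along which they close (so a half turn about z gives the same grasp; the last joint's range is limited). The gripper opens to 85 mm and grips with 20 to 120 N. Pads are 22 mm wide; open, the fingers measure 114 mm over their backs; the gripper's body (76 mm by 85 mm) begins 54 mm behind the grasp point. The pads swing forward as they close: fully open they stand 13 mm farther back than shut.
Start: joints at [-1.419, 0.398, 0.045, 1.537, -0.019, 1.207, -0.051], TCP at [0.161, 0.63, 0.231] pointing down, gripper open.
Joint ranges: [-2.82, 2.82], [-0.49, 2.23], [-1.37, 1.46], [0, 2.46], [-1.36, 4.5], [0.23, 2], [-2.94, 2.94]. Speed limits (rad/s): [2.57, 2.57, 3.14, 3.14, 3.14, 3.14, 3.14].

### API

Orientations are given as a unit quaternion [x, y, z, w].
In Python, from plant import observe, cams, robot gives the robot as it stands.
- The arm moves only by the tool carry_out, never from a script. Its argument "rows" is a list of rows, each a list of 6 numbers: the shift along the tool's x, y, z scaled (see below), then the turn, a rotation vector about the tool's x, y, z scaled (see below). In form: [[tx, ty, tz, rx, ry, rz], ...]. A call has 1 to 20 rows; each row shifts and turns the commanded pose from where the row before left it, along the tool's axes as they then stand; what a row does not reach is not made up. The controller multiplies each number of a shift by 0.025 m and each number of a turn by pi/2 rad. A row lasts 1/8 s, in which the tool goes at most 62.5 mm and 10.7 degrees, less where a joint would pass 70% of its speed; a pose out of reach is approached as far as the arm can. A call with a number of a shift or a turn outside -1 to 1 is refused whole. A call with a gripper value outside its range is refused whole. "claw" is the closure, from 0 (fully open) to 1 (shut), set as the call begins (left out, the last holds). The fingers move at their own pace and stop on an object; the grip force is fixed at half the most. Time passes only in rows, so rows that do not move let the fingers close. It gives the time, the measured TCP pose, the force, the opening and the grip force at its end, in the units of the state.
- observe(): the state, without advancing time (a new reading comes with each control period).
- cams.get_image(name): name is "scene" or "top" or "wrist"; returns (picture, depth): 384x512x3 uint8, blue, green, red; 384x512 float32, m along the optical axis (not along the pixel's ray), 0 where there is no reading.
- cams.calibration(name): a dict with "vertical_fov" (degrees; the focal length in pixels is half the picture's height over the tangent of half this angle, whatever the lens; pixels are square), "cx", "cy" (the principal point, pixels), "pose" (4x4, takes a point from camera to world coordinates); the wrist camera has in their place "T_tool_cam" (4x4, takes a point from camera to tool coordinates, whose origin is the TCP and whose axes are the flange's). Camera axes: x right, y up, looking along -z (the intrinsics and any distortion apply to the point x, -y, -z); pixel columns grow to the right and rows downward; lengths in m; the calibration is good to about 2 mm. A picture is of the moment at which its call begins: read the wrist's pose just before it. calibration takes no time and is no camera call.
- robot.sign_off(): hands the job in; it is judged then, once.
The state is a dict: "clock": time; "qpos": joint angles; "qd": joint speeds; "joint_torque": joint torques, N m; "tool_pos": TCP position; "orientation": TCP orientation; "force": force on the tool from outside, world axes, zero at the start; "torque": the same for the moment, N m; "gripper_width": finger opening in m; "gripper_force": force on a finger pad.
Only numpy, scipy, OpenCV 4.12 (cv2) and the standard library are available. Lean on these libraries where they do the work, as an engineer would, in place of code of your own. Each camera call takes 0.05 s, during which the arm holds its last target. There are 200 camera calls.

### The job

The bar tools are standing in each other's places: put each upright in the middle of its own, with the tamper on the rubber tamping mat, the cocoa shaker on the wooden coaster, the short steel dosing cup on the scale's weighing plate and the espresso cup on the saucer. Set them down without dropping them, and leave the jar and the tall tumbler where they stand.

Things in the scene. Friction and masses are not known exactly. Their poses are not given: they have to be found in the camera images.
- tamper: espresso tamper standing on its base: flat steel disc 58 mm across and 13 mm high below a dark wooden pear-shaped handle, widest 42 mm across at about 65 mm height, 86 mm high in all; origin at the centre of the underside, z up. About 0.45 kg. At the start it stands on the wooden coaster
- shaker: cocoa shaker: upright white can with a brown band and a domed lid, body 62 mm across up to 70 mm height, lid 66 mm across, 97 mm high in all; origin at the centre of the underside, z up. At the start it stands on the scale
- dosing_cup: dosing cup: short plain steel cup without a handle, open at the top, wall nearly straight, 58 mm across at the rim and 52 mm across at the base, 52 mm high; origin at the centre of the underside, z up. At the start it stands on the saucer
- espresso_cup: small white espresso cup with one handle, standing upright, open at the top: bowl 60 mm across at the rim (50 mm high) tapering to 42 mm at the base; the handle points along the cup's own -y and makes it 84 mm long, so grip it across its x. Origin at the centre of the underside of the round bowl (handle not counted), z up. Stands on the bare worktop at the start
- tamping_mat: square black rubber tamping mat lying on the worktop, 100 x 100 mm, 6 mm thick with a 9 mm high lip, 5 mm wide, round its edge; fixed; origin at the centre of its underside; its upper face is 6 mm above the worktop
- coaster: square wooden slatted coaster like a little pallet, 92 x 92 x 12 mm, fixed; origin at the centre of its underside; its upper face is 12 mm above the worktop
- scale: flat black brew scale, fixed: housing 160 mm along its x, 130 mm along its y, 18 mm high, with a raised weighing plate 121 mm (x) by 120 mm (y) whose upper face is 22 mm above the worktop; the strip with the display, on its -x side, is left free by the plate. Origin on the worktop under the middle of the weighing plate (the housing reaches 95 mm to -x and 65 mm to +x of it)
- saucer: round white plate used as a saucer, 144 mm across, rim 16 to 18 mm high, its flat middle 9 mm above the worktop; fixed; origin at the centre of its underside
- jar: closed glass jar with a red lid, 65 mm across and 100 mm high, origin at the centre of the underside; stays where it is
- tumbler: tall steel tumbler, open, 82 mm across at the rim, 110 mm high, origin at the centre of the underside; stays where it is

How it is judged:
By the outcome, as a careful person would: the job done as asked, in the order asked, and still so for the second after the job is handed in, with the robot touching nothing.
It also fails if it takes over 109 s, if anything falls off the work surface, if the arm or the gripper's body presses on something with over 40 N, if the wrist force passes 120 N, or if a joint passes its speed limit or range.

## Working session

There is one attempt and no reset: what is moved stays moved. The work goes in short steps, Python scripts to look and compute and a tool call to move; the robot and the scene stay as the last step left them, time stands still between calls to the robot, and variables do not carry over. Pictures are saved under pics/ and viewed, at most 14 in all, crops included, and the job is handed in when it is done.

Besides the shell and the picture viewer there is one more tool, called after "Emit:" as name([rows], argument=value, ...), one row to a line, values as JSON. carry_out: Moves the arm, as the interface text tells. Shifts and turns lie within -1 to 1; 1 stands for 0.025 m of shift or pi/2 rad of turn. Its arguments: {"type":"object","properties":{"rows":{"type":"array","items":{"type":"array","items":{"type":"number"}}},"claw":{"type":"number"}},"required":["rows"]}

```bash
mkdir -p pics; ls
python3 - <<'E'
from plant import observe,cams,robot
import cv2,numpy as np
s=observe();print(s,robot.grip_depth)
for n in ("scene","top"):
    im,d=cams.get_image(n);cv2.imwrite(f"pics/{n}0.png",im);np.save(f"pics/{n}0.npy",d);print(n,cams.calibration(n),d.min(),d.max())
print(cams.calibration("wrist"))
E
```

```text
pics
{'clock': 0.0, 'qpos': array([-1.41901567,  0.39916483,  0.04506104,  1.53785154, -0.01868721,
        1.2069243 , -0.05071613]), 'qd': array([-0.00028737,  0.00180634,  0.00095442, -0.00050191, -0.000969  ,
       -0.00041171,  0.00071372]), 'joint_torque': array([-9.66994003e-05, -4.75129437e+01,  1.36452690e+00, -2.54220343e+01,
        1.15007308e-02,  9.74266586e-03, -7.06953770e-06]), 'tool_pos': array([0.16114681, 0.62905971, 0.23029425]), 'orientation': array([ 1.25024264e-01,  9.92153217e-01, -9.62327253e-04, -4.32875355e-05]), 'force': array([-1.03171916,  0.74098337,  0.3184472 ]), 'torque': array([-0.01698095,  0.00297541,  0.00014616]), 'gripper_force': 0.0, 'gripper_width': 0.08496480882005428} 0.0187
scene {'vertical_fov': 50.32850956295226, 'cx': 257.81358858265986, 'cy': 188.0575096792812, 'pose': array([[ 0.90537029,  0.25688887, -0.33810168,  0.18341116],
       [-0.42459149,  0.53800173, -0.72820066, -0.66563404],
       [-0.00516735,  0.80284634,  0.59616361,  0.59228645],
       [ 0.        ,  0.        ,  0.        ,  1.        ]])} 0.0 3.268664
top {'vertical_fov': 45.96952385274395, 'cx': 250.01678060822138, 'cy': 197.90192474497414, 'pose': array([[-0.02715852,  0.94904721, -0.31396146,  0.12246057],
       [-0.99962539, -0.02471911,  0.01174902,  0.03733134],
       [ 0.00338953,  0.31416294,  0.94936303,  1.23653135],
       [ 0.        ,  0.        ,  0.        ,  1.        ]])} 0.0 2.653923
{'vertical_fov': 66.5895442790514, 'cx': 256.1046929131219, 'cy': 193.84245491768883, 'T_tool_cam': array([[-6.60141202e-04,  9.65361029e-01,  2.60916937e-01,
         6.73982152e-02],
       [ 9.99999550e-01,  8.14977572e-04, -4.85237502e-04,
         5.06753904e-06],
       [-6.81070827e-04,  2.60916500e-01, -9.65361133e-01,
        -1.41568729e-01],
       [ 0.00000000e+00,  0.00000000e+00,  0.00000000e+00,
         1.00000000e+00]])}
```

View pics/scene0.png

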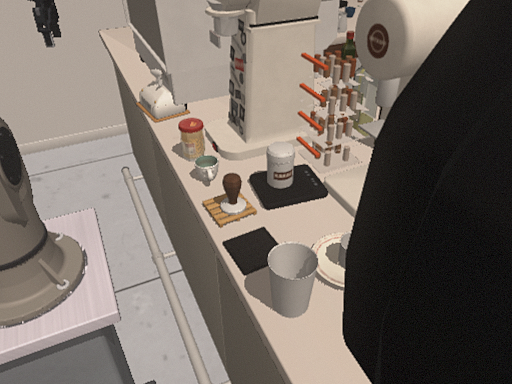

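View pics/top0.png

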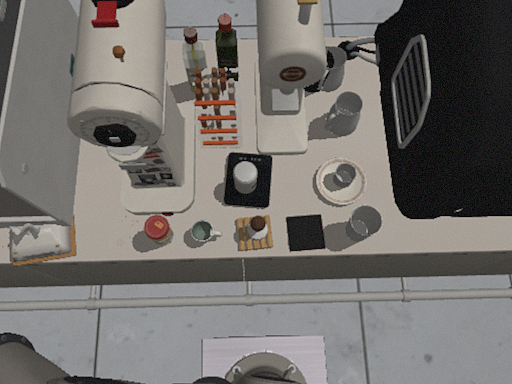

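The scene picture shows the shaker at (281,165) on the scale, the tamper at (232,190) on the coaster, the espresso cup at (207,168) beside the jar at (191,138), the mat at (252,250) and the tumbler at (291,280). The top picture shows the dosing cup at (345,177) on the saucer, the cup at (203,231) with its handle towards the right, and the scale at (247,180). Next I'll turn the depth into a world height map.

```bash
cat > h.py <<'E'
import numpy as np,cv2
from plant import observe,cams,robot
from scipy.spatial.transform import Rotation as R
def cloud(n,d,pose=None):
    c=cams.calibration(n);h,w=d.shape;f=h/2/np.tan(np.radians(c["vertical_fov"]/2))
    if pose is None: pose=c["pose"]
    v,u=np.mgrid[:h,:w]
    P=np.stack([(u-c["cx"])/f*d,-(v-c["cy"])/f*d,-d],-1)@pose[:3,:3].T+pose[:3,3]
    P[d<=0]=np.nan
    return P
def circ(p):
    A=np.c_[2*p[:,:2],np.ones(len(p))];b=(p[:,:2]**2).sum(1)
    s=np.linalg.lstsq(A,b,rcond=None)[0];return s[:2],np.sqrt(s[2]+s[0]**2+s[1]**2)
def wrist():
    s=observe();im,d=cams.get_image("wrist")
    T=np.eye(4);T[:3,:3]=R.from_quat(s["orientation"]).as_matrix();T[:3,3]=s["tool_pos"]
    return im,cloud("wrist",d,T@cams.calibration("wrist")["T_tool_cam"])
E
cat > m.py <<'E'
from h import *
out=np.full((500,600,3),0,np.uint8)  # ortho: 2mm px; x 0.3..1.1 up, y 0.6..-0.6
for n in ("top","scene"):
    P=cloud(n,np.load(f"pics/{n}0.npy"));im=cv2.imread(f"pics/{n}0.png")
    for nm,(u,v) in dict(top=dict(jar=(157,225),ecup=(203,231),ecuprim=(203,222),tamp=(258,222),shk=(246,172),dose=(345,177),mat=(305,233),coas=(243,243),scaleplate=(235,195),sauc=(345,195),tumb=(365,222),bench=(280,210),mach1=(110,130),mach1low=(160,180),mach2=(290,60),m2base=(280,130),black=(440,180),rack=(220,120),rack2=(220,143),leftwall=(40,170)),
      scene=dict(jar=(191,125),ecup=(207,160),tamp=(232,178),shk=(281,150),mat=(252,250),scale=(275,195),bench=(330,290),tumb=(270,255),black=(450,250),coas=(215,207)))[n].items():
        print(n,nm,np.round(np.nanmedian(P[v-1:v+2,u-1:u+2].reshape(-1,3),0),3))
P=cloud("top",np.load("pics/top0.npy"))
# max obstacles height in xy grid 5cm
g=np.full((14,22),-1.0)
ix=((P[...,0]-0.35)/0.05);iy=((0.55-P[...,1])/0.05)
for a,b,z in zip(ix.ravel(),iy.ravel(),P[...,2].ravel()):
    if a==a and 0<=a<14 and 0<=b<22: g[int(a),int(b)]=max(g[int(a),int(b)],z)
print("rows x .35.., cols y .55 down (cm)")
for i in range(14):print("%.2f"%(0.35+.05*i),*("%3d"%round(100*x) for x in g[i]))
E
python3 m.py
```

```text
top jar [0.431 0.267 0.098]
top ecup [0.435 0.156 0.008]
top ecuprim [0.454 0.154 0.032]
top tamp [0.433 0.004 0.098]
top shk [0.565 0.032 0.119]
top dose [ 0.584 -0.255  0.01 ]
top mat [ 0.422 -0.128  0.006]
top coas [0.396 0.045 0.012]
top scaleplate [0.534 0.065 0.023]
top sauc [ 0.529 -0.249  0.011]
top tumb [ 0.449 -0.299  0.007]
top bench [ 0.493 -0.062  0.001]
top mach1 [0.512 0.283 0.48 ]
top mach1low [0.562 0.267 0.08 ]
top mach2 [ 0.701 -0.066  0.414]
top m2base [ 0.73  -0.072  0.031]
top black [ 0.451 -0.379  0.334]
top rack [0.717 0.098 0.124]
top rack2 [0.682 0.104 0.053]
top leftwall [0.513 0.494 0.291]
scene jar [0.424 0.258 0.097]
scene ecup [0.435 0.181 0.032]
scene tamp [ 0.431 -0.003  0.095]
scene shk [0.561 0.023 0.116]
scene mat [ 0.418 -0.13   0.004]
scene scale [ 0.532 -0.009  0.02 ]
scene bench [ 0.507 -0.278 -0.002]
scene tumb [ 0.4   -0.244  0.104]
scene black [ 0.432 -0.512  0.345]
scene coas [0.397 0.024 0.01 ]
rows x .35.., cols y .55 down (cm)
0.35   6   1   1   1   1  10   1   6   5   2   2   2   1   1   1  11  11  11   1   1   1   1
0.40  43  44   1   
[... 549 characters left out ...]
0  46  46 -100  50  55  56  53  48  27  27  23  44  45  44  39  12  12   6  58  58 -100 -100
0.75  47  46 -100  50  55  54  54  48  27  28  23  45  52  52  39  12  12  11  52 -100 -100 -100
0.80  47  45 -100 -100 -100 -100  49  47  23  23  23  44  45  44  39  12  12   1  47 -100 -100 -100
0.85 -100  44 -100 -100 -100   0   1  27  21  21   1  42 -100  42  39  12  12   1  40 -100 -100 -100
0.90 -100  38 -100 -100 -100   1   1  27  21  28  20   5 -100 -100 -100  12  12   1  36 -100 -100 -100
0.95 -100  32 -100 -100 -100   1   1 -100  20  21  20   4 -100 -100 -100  12  12   2  28 -100 -100 -100
1.00 -100  27 -100 -100 -100   1   1   0   1 -100   1   1 -100 -100 -100   1   1   3  17  21 -100 -100
```

```bash
cat > m2.py <<'E'
from h import *
for n in ("top","scene"):
    P=cloud(n,np.load(f"pics/{n}0.npy")).reshape(-1,3);P=P[~np.isnan(P[:,0])];C=cv2.imread(f"pics/{n}0.png")
    def box(x0,x1,y0,y1,z0,z1): return P[(P[:,0]>x0)&(P[:,0]<x1)&(P[:,1]>y0)&(P[:,1]<y1)&(P[:,2]>z0)&(P[:,2]<z1)]
    def rep(nm,p,c=False):
        if len(p)<6: print(n,nm,len(p));return
        r=cv2.minAreaRect(p[:,:2].astype(np.float32)*1000)
        mc,mr=cv2.minEnclosingCircle(p[:,:2].astype(np.float32)*1000)
        print(n,nm,len(p),"rect",np.round(r[0]),np.round(r[1]),round(r[2],1),"encl",np.round(mc),round(mr),"zmed",round(np.median(p[:,2]),4),np.round(np.percentile(p[:,2],98),4))
    rep("jar",box(.36,.49,.2,.33,.08,.11))
    rep("ecup rim",box(.36,.49,.08,.215,.042,.07)); rep("ecup all",box(.36,.49,.08,.215,.012,.07))
    rep("tamp handle",box(.36,.49,-.07,.08,.06,.11)); rep("tampdisc",box(.36,.49,-.07,.08,.018,.03))
    rep("coaster",box(.35,.49,-.06,.11,.007,.016))
    rep("shk top",box(.47,.66,-.05,.1,.08,.13)); rep("plate",box(.44,.68,-.08,.14,.0195,.025)); rep("scale",box(.44,.66,-.08,.14,.01,.025))
    rep("dose",box(.48,.66,-.35,-.18,.05,.08)); rep("saucer",box(.44,.68,-.37,-.15,.007,.022))
    rep("mat",box(.33,.5,-.22,-.06,.004,.013)); rep("tumb",box(.34,.5,-.36,-.2,.095,.12))
    for y0 in np.arange(.0,.45,.05):
        b=box(.35,1,y0,y0+.05,.125,.7); 
        if len(b): print("mach y",round(y0,2),"minx",np.round(np.percentile(b[:,0],1),3),"z there",np.round(b[b[:,0]<np.percentile(b[:,0],3)][:,2].min(),3), "low minx",[np.round(np.min(q[:,0]),3) if len(q) else None for q in (box(.48,1,y0,y0+.05,.06,.12),box(.35,1,y0,y0+.05,.2,.35))])
    b=box(.3,.7,-.5,-.3,.13,.7)
    if len(b):print("black maxy",np.percentile(b[:,1],99), "z",[(z,np.round(q[:,1].max(),3)) for z in np.arange(.1,.6,.1) for q in [box(.4,.75,-.6,-.34,z,z+.1)] if len(q)])
E
python3 m2.py
```

```text
top jar 492 rect [428. 268.] [63. 61.] 82.8 encl [429. 268.] 32 zmed 0.0988 0.1035
top ecup rim 146 rect [424. 150.] [72. 59.] 44.2 encl [425. 145.] 40 zmed 0.0479 0.0536
top ecup all 328 rect [423. 148.] [76. 59.] 48.9 encl [425. 143.] 42 zmed 0.0391 0.0531
top tamp handle 196 rect [434.   4.] [37. 39.] 88.4 encl [435.   4.] 21 zmed 0.0945 0.1024
top tampdisc 186 rect [433.   7.] [95. 51.] 68.4 encl [428.   9.] 47 zmed 0.0225 0.0283
top coaster 527 rect [429.   3.] [122. 109.] 88.6 encl [432.   3.] 79 zmed 0.0122 0.0157
top shk top 499 rect [568.  34.] [62. 64.] 87.9 encl [568.  34.] 33 zmed 0.116 0.122
top plate 1022 rect [554.  30.] [156. 270.] 75.7 encl [553.  30.] 154 zmed 0.022 0.0248
top scale 1644 rect [550.  31.] [167. 258.] 78.0 encl [550.  30.] 154 zmed 0.0204 0.0246
top dose 99 rect [ 580. -247.] [56. 59.] 43.3 encl [ 581. -247.] 30 zmed 0.0573 0.0663
top saucer 1583 rect [ 540. -261.] [212. 208.] 86.9 encl [ 541. -242.] 129 zmed 0.0127 0.0209
top mat 1145 rect [ 431. -140.] [159. 136.] 88.6 encl [ 428. -139.] 102 zmed 0.0068 0.0121
top tumb 193 rect [ 429. -276.] [80. 80
[... 2235 characters left out ...]
.float64(0.538), np.float64(0.675)]
mach y 0.1 minx 0.676 z there 0.126 low minx [np.float64(0.68), np.float64(0.675)]
mach y 0.15 minx 0.676 z there 0.126 low minx [np.float64(0.688), np.float64(0.676)]
mach y 0.2 minx 0.526 z there 0.349 low minx [np.float64(0.553), np.float64(0.536)]
mach y 0.25 minx 0.499 z there 0.353 low minx [np.float64(0.554), np.float64(0.508)]
mach y 0.3 minx 0.507 z there 0.293 low minx [np.float64(0.555), np.float64(0.508)]
black maxy -0.38563682615862066 z [(np.float64(0.1), np.float64(-0.387)), (np.float64(0.2), np.float64(-0.38)), (np.float64(0.30000000000000004), np.float64(-0.37)), (np.float64(0.4), np.float64(-0.367)), (np.float64(0.5), np.float64(-0.383))]
```

Emit:
carry_out([
  [0,0,0,0,0,-0.08],
  [0,0,0,0,0,-0.08],
  [0,-1,0,0,0,0],
  [0,-1,0,0,0,0],
  [0,-1,0,0,0,0],
  [0,-1,0,0,0,0],
  [0,-1,0,0,0,0],
  [0,-1,0,0,0,0],
  [0,-1,0,0,0,0],
  [0,-1,0,0,0,0],
  [-1,-0.7,0,0,0,0],
  [-1,-0.7,0,0,0,0],
  [-1,-0.7,0,0,0,0],
  [-1,-0.7,0,0,0,0],
  [-1,-0.7,0,0,0,0],
  [-1,-0.7,0,0,0,0],
], claw=0)

```text
clock: 2.1
tool_pos: [0.312, 0.3239, 0.231]
orientation: [-0.0, 1.0, -0.0, -0.0]
force: [0.4, 0.3, 0.1]
gripper_width: 0.0858
gripper_force: 0.0
```

Emit:
carry_out([
  [-0.5,-1,0,0,0,0],
  [-0.5,-1,0,0,0,0],
  [-0.5,-1,0,0,0,0],
  [-0.5,-1,0,0,0,0],
  [-0.5,-1,0,0,0,0],
  [-0.5,-1,0,0,0,0],
  [-0.5,-1,0,0,0,0],
  [-0.5,-1,0,0,0,0],
  [-0.5,-0.9,0,0,0,0],
  [-0.5,-0.9,0,0,0,0],
  [0,0,0,0,0,0],
])

```text
clock: 3.48
tool_pos: [0.4369, 0.0781, 0.2311]
orientation: [0.002, 1.0, -0.0, -0.0]
force: [-0.0, 1.1, -0.1]
gripper_width: 0.0851
gripper_force: 0.0
```

Run:
```python
from h import *
print(observe()["tool_pos"])
im,P=wrist();cv2.imwrite("pics/w1.png",im);np.save("pics/w1.npy",P)
```

```text
[0.43691575 0.07807255 0.23111197]
```

View pics/w1.png

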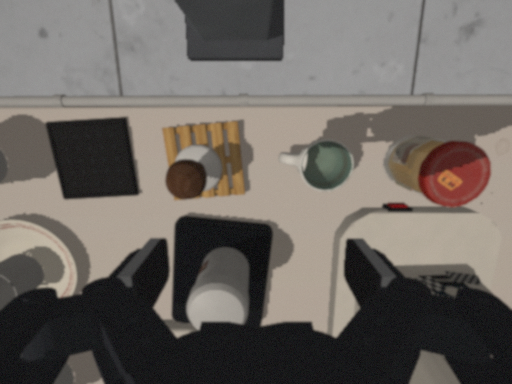

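The wrist picture (up = world -x, right = +y) shows the mat at (93,158), the coaster at (205,160) with the tamper leaning outward only by perspective, the cup bowl at (327,165) with its handle at (290,158), and the jar at (450,172). The scale is at (222,270), below them.

```bash
cat > m3.py <<'E'
from h import *
import sys
im=cv2.imread(sys.argv[1]);P=np.load(sys.argv[2])
def rep(nm,b,z0,z1,extra=None):
    x,y,z=P[...,0],P[...,1],P[...,2]
    m=(x>b[0])&(x<b[1])&(y>b[2])&(y<b[3])&(z>z0)&(z<z1)
    if extra is not None: m&=extra
    n,l,st,_=cv2.connectedComponentsWithStats(m.astype(np.uint8))
    if n<2: print(nm,"none");return None
    p=P[l==1+np.argmax(st[1:,4])]
    r=cv2.minAreaRect(p[:,:2].astype(np.float32)*1000);c,e=cv2.minEnclosingCircle(p[:,:2].astype(np.float32)*1000)
    print(nm,len(p),"rect",np.round(r[0],1),np.round(r[1],1),round(r[2],1),"encl",np.round(c,1),round(e,1),"z",np.round(np.percentile(p[:,2],[2,50,98]),4));return p
if __name__=="__main__":
    hsv=cv2.cvtColor(im,cv2.COLOR_BGR2HSV).astype(int);dark=im.max(2)<60
    rep("ecup rim",(.36,.5,.08,.22),.045,.06);rep("ecup all",(.36,.5,.08,.22),.015,.06)
    rep("ecup handle region",(.36,.5,.08,.135),.015,.06)
    rep("tamp handle",(.36,.5,-.06,.07),.07,.11);rep("disc",(.36,.5,-.06,.07),.018,.03)
    rep("coaster",(.35,.5,-.06,.08),.007,.0155);rep("coasterwood",(.35,.5,-.06,.08),.005,.03,hsv[...,1]>110)
    rep("scale",(.45,.68,-.08,.14),.008,.03,dark);rep("plate",(.45,.68,-.08,.14),.0205,.03,dark)
    rep("shk",(.48,.66,-.05,.1),.1,.13);rep("mat",(.35,.5,-.2,-.06),.003,.02,dark);rep("bench",(.4,.5,.05,.08),-.01,.01)
E
python3 m3.py pics/w1.png pics/w1.npy
```

```text
ecup rim 635 rect [421.3 153.9] [69.4 59.7] 45.4 encl [423.8 149.4] 38.4 z [0.0451 0.0474 0.0495]
ecup all 1718 rect [427.3 149.1] [59.7 78. ] 20.5 encl [420.6 146.4] 41.7 z [0.0157 0.0403 0.049 ]
ecup handle region 454 rect [424. 120.] [29.9 39.9] 90.0 encl [423.9 125. ] 22.1 z [0.0203 0.0456 0.0488]
tamp handle 1344 rect [431.8   8. ] [38.8 39.8] 88.7 encl [432.   7.] 20.7 z [0.0796 0.0934 0.0982]
disc 900 rect [427.4  13. ] [57.3 41.9] 40.4 encl [432.3   7.2] 29.1 z [0.0185 0.0214 0.0247]
coaster 2126 rect [424.6  22.4] [91.8 75.5] 4.8 encl [424.2  22.6] 58.0 z [0.0075 0.0112 0.013 ]
coasterwood 2317 rect [425.4  14.5] [89.8 90.4] 4.9 encl [424.7  14.2] 62.0 z [0.0063 0.0112 0.0128]
scale 5615 rect [581.8  28.8] [126.7 158.3] 83.7 encl [581.7  28.7] 96.5 z [0.0126 0.0207 0.0224]
plate 3174 rect [567.2  29.8] [119.5 121. ] 83.8 encl [567.6  30. ] 80.4 z [0.0205 0.0212 0.0227]
shk 2350 rect [558.2  36.8] [50.4 64.5] 4.3 encl [565.3  37. ] 32.6 z [0.1015 0.1153 0.118 ]
mat 5792 rect [ 422.7 -126.6] [95.3 97.5] 3.1 encl [ 422.9 -126.4] 66.5 z [0.0033 0.0049 0.0083]
bench 1309 rect [450.   64.9] [29.5 99.9] 89.8 encl [450.1  65.5] 51.9 z [-0.0027 -0.0012  0.0005]
```

Emit:
carry_out([
  [0.1,-0.96,0,0,0,0],
  [0.1,-0.96,0,0,0,0],
  [0,-0.96,0,0,0,0],
  [0,0,1,0,0,0],
  [0,0,1,0,0,0],
  [0,0,1,0,0,0],
  [0,0,1,0,0,0],
  [0,0,1,0,0,0],
  [0,0,1,0,0,0],
  [0,0,0.5,0,0,0],
  [0,0,0.5,0,0,0],
  [0,0,0,0,0,0],
])

```text
clock: 5.03
tool_pos: [0.4313, 0.0081, 0.0558]
orientation: [-0.0, 1.0, -0.0, -0.001]
force: [-0.6, 0.6, 0.6]
gripper_width: 0.0853
gripper_force: 0.0
```

```bash
python3 - <<'E'
from h import *
im,P=wrist();cv2.imwrite("pics/w2.png",im);np.save("pics/w2.npy",P)
import m3,sys
E
sed -i 's/^im=cv2.*/im=cv2.imread(sys.argv[1]);P=np.load(sys.argv[2])/' m3.py; python3 m3.py pics/w2.png pics/w2.npy | grep -E "tamp|disc|coas|mat"
```

```text
tamp handle 7317 rect [430.7   6.1] [39.  38.9] 53.2 encl [432.3   6.4] 20.9 z [0.0753 0.0933 0.0982]
disc 3555 rect [425.2   7. ] [57.6 43.2] 87.4 encl [432.4   6.4] 29.1 z [0.0185 0.0217 0.027 ]
coaster 6819 rect [424.9  22.5] [92.2 74.9] 4.9 encl [424.5  23.3] 57.8 z [0.0076 0.0113 0.0128]
coasterwood 8195 rect [425.6  13.5] [91.1 91.1] 4.7 encl [425.3  14. ] 63.1 z [0.0066 0.0113 0.0127]
mat 17328 rect [ 422.3 -127.1] [95.9 98. ] 3.1 encl [ 422.2 -125.9] 66.4 z [0.0035 0.0049 0.0082]Traceback (most recent call last):
  File "<stdin>", line 3, in <module>
  File "m3.py", line 3, in <module>
    im=cv2.imread(sys.argv[1]);P=np.load(sys.argv[2])
                  ~~~~~~~~^^^
IndexError: list index out of range
```

View pics/w2.png

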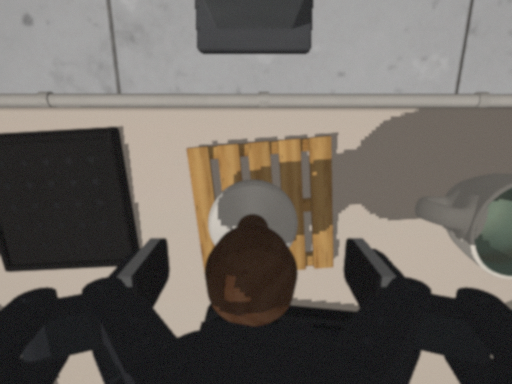

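The handle at (252,275) stands midway between the pads (150 and 360), so I'll grip it.

Emit:
carry_out([
  [0,-0.06,0,0,0,0],
  [0,0,0,0,0,0],
  [0,0,0,0,0,0],
  [0,0,0,0,0,0],
  [0,0,0,0,0,0],
  [0,0,0,0,0,0],
  [0,0,0,0,0,0],
  [0,0,0,0,0,0],
], claw=1)

```text
clock: 6.08
tool_pos: [0.4323, 0.0062, 0.057]
orientation: [-0.0, 1.0, 0.0, 0.001]
force: [-1.4, -1.3, 5.5]
gripper_width: 0.0387
gripper_force: 59.4
```

Emit:
carry_out([
  [0,0,-0.5,0,0,0],
  [0,0,-1,0,0,0],
  [0,0,-0.5,0,0,0],
  [0,0,0,0,0,0],
])

```text
clock: 6.58
tool_pos: [0.4321, 0.0067, 0.107]
orientation: [-0.001, 1.0, 0.001, 0.001]
force: [-0.0, 0.6, -4.7]
gripper_width: 0.0387
gripper_force: 61.3
```

Emit:
carry_out([
  [0.07,-0.5,0,0,0,0],
  [0.07,-1,0,0,0,0],
  [0.07,-1,0,0,0,0],
  [0.07,-1,0,0,0,0],
  [0.07,-1,0,0,0,0],
  [0.05,-0.85,0,0,0,0],
  [0,0,0.6,0,0,0],
  [0,0,0.6,0,0,0],
  [0,0,0.4,0,0,0],
  [0,0,0.2,0,0,0],
  [0,0,0,0,0,0],
])

```text
clock: 7.95
tool_pos: [0.4216, -0.1271, 0.0609]
orientation: [-0.001, 1.0, 0.0, -0.0]
force: [0.3, -0.3, -4.9]
gripper_width: 0.0385
gripper_force: 61.4
```

```bash
cat > w.py <<'E'
from h import *
import sys
n=sys.argv[1];print(observe()["tool_pos"])
im,P=wrist();cv2.imwrite(f"pics/{n}.png",im);np.save(f"pics/{n}.npy",P)
E
cat > m4.py <<'E'
import sys;from m3 import *
dark=im.max(2)<60
rep("mat",(.35,.5,-.2,-.06),.003,.011,dark);rep("disc",(.35,.5,-.2,-.06),.014,.035);rep("handle",(.35,.5,-.2,-.06),.07,.11)
E
python3 w.py w3; python3 m4.py pics/w3.png pics/w3.npy
```

```text
[ 0.42156415 -0.12706665  0.0608845 ]
mat 7832 rect [ 409.  -129.7] [69.3 97.8] 3.3 encl [ 409.6 -129.3] 59.0 z [0.0037 0.0052 0.0086]
disc 3545 rect [ 414.4 -126.6] [57.7 43. ] 88.9 encl [ 421.6 -126.8] 29.0 z [0.0195 0.0256 0.0316]
handle 10707 rect [ 421.  -124.3] [74.6 38.8] 79.3 encl [ 411.  -122.4] 37.6 z [0.0733 0.0972 0.1086]
```

View pics/w3.png

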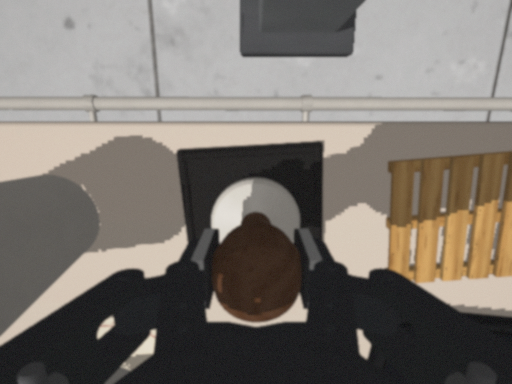

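Emit:
carry_out([
  [0,-0.03,0.16,0,0,0],
  [0,0,0.1,0,0,0],
  [0,0,0.06,0,0,0],
  [0,0,0.04,0,0,0],
  [0,0,0,0,0,0],
])

```text
clock: 8.62
tool_pos: [0.4218, -0.1281, 0.0522]
orientation: [-0.0, 1.0, 0.0, 0.0]
force: [-0.2, 0.1, -5.0]
gripper_width: 0.0382
gripper_force: 61.4
```

Emit:
carry_out([
  [0,0,0.04,0,0,0],
  [0,0,0.04,0,0,0],
  [0,0,0,0,0,0],
])

```text
clock: 9.0
tool_pos: [0.4221, -0.1283, 0.0507]
orientation: [-0.0, 1.0, 0.0, 0.0]
force: [-0.7, -0.3, 1.9]
gripper_width: 0.0389
gripper_force: 61.8
```

Emit:
carry_out([
  [0,0,0,0,0,0],
  [0,0,0,0,0,0],
  [0,0,0,0,0,0],
  [0,0,0,0,0,0],
  [0,0,-0.3,0,0,0],
  [0,0,-1,0,0,0],
  [0,0,-1,0,0,0],
  [0,0,-1,0,0,0],
  [0,0,-1,0,0,0],
  [0,0,-1,0,0,0],
  [0,0,-1,0,0,0],
  [-0.8,1,-0.5,0,0,0],
  [-0.8,1,0,0,0,0],
  [-0.8,1,0,0,0,0],
  [-0.8,1,0,0,0,0],
  [-0.8,1,0,0,0,0],
  [-0.8,0.5,0,0,0,0],
  [0,0,0,0,0,0],
], claw=0)

```text
clock: 11.25
tool_pos: [0.5424, 0.0117, 0.219]
orientation: [-0.002, 1.0, -0.001, -0.001]
force: [-0.7, 0.3, -0.4]
gripper_width: 0.0855
gripper_force: 0.0
```

```bash
python3 w.py w4; python3 m3.py pics/w4.png pics/w4.npy; python3 m4.py pics/w4.png pics/w4.npy
```

```text
[0.54238048 0.01169546 0.21896078]
ecup rim 947 rect [426.3 153.9] [59.8 69.5] 28.1 encl [421.2 149.3] 38.8 z [0.0451 0.0474 0.0496]
ecup all 2851 rect [427.4 149.4] [59.5 78.5] 21.1 encl [420.4 146.2] 41.9 z [0.0161 0.0395 0.049 ]
ecup handle region 810 rect [424.6 119.6] [30.6 40.8] 89.8 encl [424.6 124.9] 22.6 z [0.0199 0.0448 0.0489]
tamp handle none
disc none
coaster 5817 rect [425.5  14.2] [92. 92.] 4.9 encl [425.4  14.2] 64.3 z [0.0076 0.0113 0.0129]
coasterwood 5495 rect [425.5  13.7] [90.1 90.6] 5.1 encl [425.4  13.9] 62.3 z [0.0064 0.0113 0.0129]
scale 7749 rect [582.6  27.8] [127.4 158.6] 83.8 encl [583.3  27.9] 96.3 z [0.0155 0.0206 0.0224]
plate 4029 rect [567.8  29.6] [119.6 120.4] 83.9 encl [566.6  28.9] 80.7 z [0.0205 0.0213 0.0227]
shk 3832 rect [565.1  36.9] [63.2 63.3] 3.3 encl [566.1  36.8] 32.6 z [0.1043 0.1156 0.118 ]
mat 4445 rect [ 423.6 -128.2] [96.  99.3] 3.2 encl [ 423.5 -127.5] 66.8 z [0.0034 0.0052 0.0087]
bench 1612 rect [449.9  65. ] [99.2 30. ] 0.0 encl [450.   65.1] 51.5 z [-0.0027 -0.0011  0.0005]
mat 4445 rect [ 423.6 -128.2] [96.  99.3] 3.2 encl [ 423.5 -127.5] 66.8 z [0.0034 0.0052 0.0087]
disc 1087 rect [ 424.9 -121.2] [42.3 54.6] 70.3 encl [ 422.7 -126.9] 27.7 z [0.0141 0.0158 0.0259]
handle 2034 rect [ 423.1 -125.7] [38.7 38.5] 25.5 encl [ 422.7 -127.1] 21.0 z [0.0731 0.0867 0.0918]
```

View pics/w4.png

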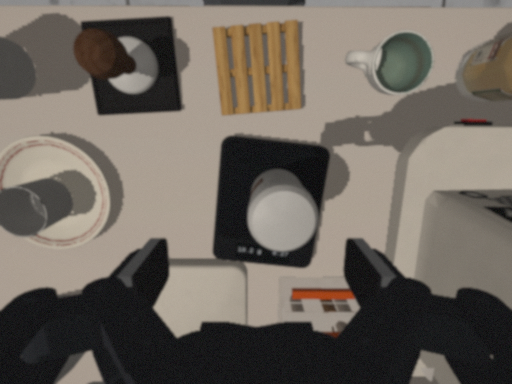

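Tamper stands upright at (130,60) in the middle of the mat. The coaster is free at (258,68), the shaker is at (282,210), and the saucer with its cup is at (50,195). Next is the shaker.

Emit:
carry_out([
  [-0.45,0.5,0,0,0,0],
  [-0.5,0.5,0,0,0,0],
  [0,0,1,0,0,0],
  [0,0,1,0,0,0],
  [0,0,1,0,0,0],
  [0,0,1,0,0,0],
  [0,0,1,0,0,0],
  [0,0,0.9,0,0,0],
  [0,0,0.5,0,0,0],
  [0,0,0,0,0,0],
])

```text
clock: 12.55
tool_pos: [0.5652, 0.0348, 0.0596]
orientation: [-0.0, 1.0, -0.0, -0.001]
force: [-0.8, 0.5, 0.6]
gripper_width: 0.0857
gripper_force: 0.0
```

Emit:
carry_out([
  [-0.03,0.08,0.06,0,0,0],
  [0,0,0,0,0,0],
  [0,0,0,0,0,0],
  [0,0,0,0,0,0],
  [0,0,0,0,0,0],
  [0,0,0,0,0,0],
], claw=1)

```text
clock: 13.3
tool_pos: [0.5673, 0.037, 0.06]
orientation: [-0.0, 1.0, 0.001, 0.001]
force: [0.4, 0.5, 5.5]
gripper_width: 0.062
gripper_force: 64.9
```

Emit:
carry_out([
  [0,0,-0.4,0,0,0],
  [0,0,-1,0,0,0],
  [0,0,-0.6,0,0,0],
  [0,0,0,0,0,0],
])

```text
clock: 13.8
tool_pos: [0.5669, 0.0365, 0.1099]
orientation: [-0.0, 1.0, 0.0, 0.001]
force: [0.6, 0.1, -1.6]
gripper_width: 0.0616
gripper_force: 65.9
```

Emit:
carry_out([
  [0.5,-0.15,0,0,0,0],
  [1,-0.15,0,0,0,0],
  [1,-0.15,0,0,0,0],
  [1,-0.15,0,0,0,0],
  [1,-0.15,0,0,0,0],
  [0.74,-0.1,0,0,0,0],
  [0.4,0,0,0,0,0],
  [0,0,0.8,0,0,0],
  [0,0,0.7,0,0,0],
  [0,0,0.5,0,0,0],
  [0,0,0.2,0,0,0],
  [0,0,0,0,0,0],
])

```text
clock: 15.3
tool_pos: [0.4251, 0.015, 0.0536]
orientation: [-0.0, 1.0, -0.0, -0.0]
force: [0.3, 0.5, -0.8]
gripper_width: 0.0617
gripper_force: 65.8
```

```bash
python3 w.py w5
cat > m5.py <<'E'
from m3 import *
rep("shk",(.35,.5,-.08,.1),.085,.13);rep("body",(.35,.5,-.06,.08),.02,.06)
hsv=cv2.cvtColor(im,cv2.COLOR_BGR2HSV).astype(int)
rep("coasterwood",(.35,.5,-.06,.08),.003,.02,hsv[...,1]>110)
E
python3 m5.py pics/w5.png pics/w5.npy
```

```text
[0.42514731 0.01501475 0.05364499]
shk 35175 rect [414.1  15.6] [ 45.2 131.3] 0.2 encl [416.3  15.6] 65.8 z [0.0908 0.1107 0.1293]
body 1363 rect [401.2  15.3] [54.7 16.5] 89.1 encl [409.4  15.2] 27.3 z [0.0207 0.0438 0.0594]
coasterwood 5191 rect [408.4  12. ] [57.1 90.7] 4.6 encl [408.6  12.1] 53.0 z [0.0065 0.0113 0.0126]
```

View pics/w5.png

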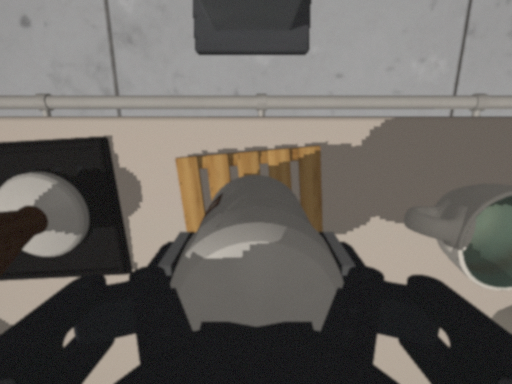

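The shaker hovers over the coaster, its base at about (255,190), roughly 1 mm to +y. I'll correct that and set it down gently.

Emit:
carry_out([
  [0,-0.05,0.1,0,0,0],
  [0,0,0.04,0,0,0],
  [0,0,0.02,0,0,0],
  [0,0,0,0,0,0],
])

```text
clock: 15.85
tool_pos: [0.4255, 0.0138, 0.0503]
orientation: [-0.0, 1.0, 0.0, 0.0]
force: [-2.5, -0.9, 6.0]
gripper_width: 0.0623
gripper_force: 65.9
```

Emit:
carry_out([
  [0,0,0,0,0,0],
  [0,0,0,0,0,0],
  [0,0,0,0,0,0],
  [0,0,0,0,0,0],
  [0,0,-0.3,0,0,0],
  [0,0,-0.8,0,0,0],
  [0,0,-1,0,0,0],
  [0,0,-1,0,0,0],
  [0,0,-1,0,0,0],
  [0,0,-1,0,0,0],
  [0,0,-1,0,0,0],
  [0,-1,-0.3,0,0,0],
  [-0.6,-1,0,0,0,0],
  [-0.6,-1,0,0,0,0],
  [-0.6,-1,0,0,0,0],
  [-0.6,-1,0,0,0,0],
  [-0.6,-1,0,0,0,0],
  [-0.6,-1,0,0,0,0],
  [-0.6,-1,0,0,0,0],
  [0,0,0,0,0,0],
], claw=0)

```text
clock: 18.35
tool_pos: [0.5305, -0.1884, 0.2102]
orientation: [0.001, 1.0, -0.001, 0.0]
force: [0.2, -0.2, 0.4]
gripper_width: 0.0852
gripper_force: 0.0
```

```bash
python3 w.py w6
cat > m6.py <<'E'
from m3 import *
print("shaker");rep("shk",(.35,.5,-.06,.1),.095,.13);rep("coaster",(.35,.5,-.06,.1),.005,.0155)
rep("dose rim",(.48,.68,-.34,-.16),.053,.075);rep("dose all",(.48,.68,-.34,-.16),.025,.075)
rep("saucer",(.46,.68,-.35,-.15),.0065,.024);rep("saucer rim",(.46,.68,-.35,-.15),.0145,.0195)
rep("tumb",(.34,.5,-.36,-.2),.095,.12)
E
python3 m6.py pics/w6.png pics/w6.npy;echo; python3 m6.py pics/w4.png pics/w4.npy
```

```text
[ 0.53045623 -0.18838138  0.21020188]
shaker
shk 3288 rect [427.9  -1.8] [64.3 34.9] 12.3 encl [424.8  12.3] 32.2 z [0.096  0.1055 0.1082]
coaster 3166 rect [425.7  13.6] [92.  92.9] 4.9 encl [425.9  13.2] 64.1 z [0.0062 0.0113 0.0133]
dose rim 501 rect [ 577.3 -243.6] [57.7 58.2] 11.4 encl [ 577.4 -243.7] 29.6 z [0.0533 0.0591 0.0614]
dose all 1424 rect [ 577.3 -243.6] [57.7 58.2] 11.4 encl [ 577.4 -243.7] 29.6 z [0.026  0.0471 0.061 ]
saucer 7883 rect [ 569.9 -238.6] [144.1 142.9] 89.2 encl [ 570.4 -238.8] 72.4 z [0.0068 0.0114 0.0173]
saucer rim 2107 rect [ 570.3 -238.5] [143.4 143.3] 84.8 encl [ 570.6 -238.8] 72.3 z [0.0146 0.0159 0.0176]
tumb 2509 rect [ 426.  -272.4] [81.7 81.6] 36.7 encl [ 425.7 -272.5] 41.2 z [0.0954 0.106  0.1104]

shaker
shk none
coaster 6088 rect [425.5  14.2] [92. 92.] 4.9 encl [425.4  14.2] 64.3 z [0.0063 0.0113 0.0129]
dose rim 570 rect [ 578.1 -241.8] [56.2 58.7] 73.7 encl [ 578.1 -243. ] 30.2 z [0.0531 0.0576 0.0612]
dose all 2413 rect [ 577.2 -243.2] [57.8 58.6] 10.5 encl [ 578.1 -243. ] 30.2 z [0.0257 0.0444 0.0605]
saucer 7013 rect [ 567.9 -231.7] [143.  130.8] 16.9 encl [ 570.3 -238.2] 72.5 z [0.0067 0.0109 0.0183]
saucer rim 1483 rect [ 568.9 -227.3] [143.3 122.6] 6.9 encl [ 570.3 -238.2] 72.5 z [0.0146 0.0158 0.0174]
tumb none
```

View pics/w6.png

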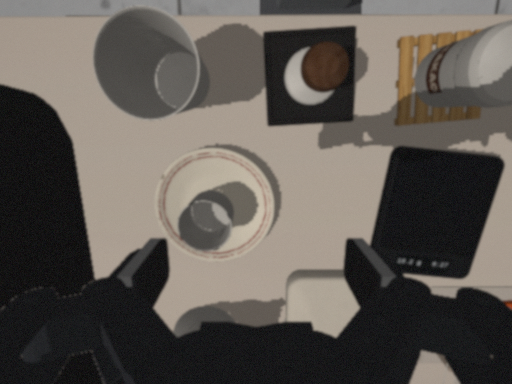

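Shaker is on the coaster at (470,70), the scale plate is clear at (440,205), the dosing cup is at (208,218) on the saucer centred at (215,203), and the tumbler at (150,60) is clear of the path.

Emit:
carry_out([
  [-0.6,-0.7,0,0,0,0],
  [-0.7,-0.8,0,0,0,0],
  [-0.58,-0.7,0,0,0,0],
  [0,0,1,0,0,0],
  [0,0,1,0,0,0],
  [0,0,1,0,0,0],
  [0,0,1,0,0,0],
  [0,0,1,0,0,0],
  [0,0,1,0,0,0],
  [0,0,0.9,0,0,0],
  [0,0,0.5,0,0,0],
  [0,0,0,0,0,0],
])

```text
clock: 19.9
tool_pos: [0.5768, -0.2405, 0.0241]
orientation: [-0.0, 1.0, 0.0, -0.001]
force: [1.0, -0.2, -0.3]
gripper_width: 0.0851
gripper_force: 0.0
```

Emit:
carry_out([
  [0,-0.12,0,0,0,0],
  [0,0,0,0,0,0],
  [0,0,0,0,0,0],
  [0,0,0,0,0,0],
  [0,0,0,0,0,0],
  [0,0,0,0,0,0],
  [0,0,0,0,0,0],
], claw=1)

```text
clock: 20.78
tool_pos: [0.5782, -0.2451, 0.0263]
orientation: [-0.0, 1.0, -0.001, 0.001]
force: [-0.9, -0.5, 6.2]
gripper_width: 0.0559
gripper_force: 64.0
```

Emit:
carry_out([
  [0,0,-0.4,0,0,0],
  [0,0,-1,0,0,0],
  [0,0,-1,0,0,0],
  [0,0,-0.6,0,0,0],
  [0,0,0,0,0,0],
])

```text
clock: 21.4
tool_pos: [0.578, -0.2442, 0.1008]
orientation: [-0.0, 1.0, -0.0, 0.001]
force: [-0.3, 0.8, -1.2]
gripper_width: 0.0563
gripper_force: 63.9
```

Emit:
carry_out([
  [0.1,0.5,0,0,0,0],
  [0.1,1,0,0,0,0],
  [0.1,1,0,0,0,0],
  [0.12,1,0,0,0,0],
  [0,1,0,0,0,0],
  [0,1,0,0,0,0],
  [0,1,0,0,0,0],
  [0,1,0,0,0,0],
  [0,1,0,0,0,0],
  [0,1,0,0,0,0],
  [0,0.9,0,0,0,0],
  [0,0.54,0,0,0,0],
  [0,0,0.8,0,0,0],
  [0,0,0.8,0,0,0],
  [0,0,0.5,0,0,0],
  [0,0,0.2,0,0,0],
  [0,0,0,0,0,0],
])

```text
clock: 23.52
tool_pos: [0.5666, 0.0289, 0.0419]
orientation: [0.0, 1.0, -0.0, -0.0]
force: [-0.6, -0.6, -1.1]
gripper_width: 0.056
gripper_force: 63.9
```

```bash
python3 w.py w7
cat > m7.py <<'E'
from m3 import *
dark=im.max(2)<60
P0=P.copy()
rep("cup wall",(.5,.65,-.05,.1),.05,.09);rep("cup lower",(.5,.65,-.03,.08),.028,.06)
rep("plate",(.45,.68,-.08,.14),.0205,.024,dark);rep("scale",(.45,.68,-.08,.14),.01,.024,dark)
E
python3 m7.py pics/w7.png pics/w7.npy
```

```text
[0.56657528 0.02885524 0.04193954]
cup wall 9797 rect [560.   32.4] [64.  70.4] 36.3 encl [556.3  29.7] 42.1 z [0.0509 0.0667 0.0875]
cup lower 4511 rect [576.9  29.5] [34.9 54.3] 0.1 encl [567.5  29.6] 27.3 z [0.0289 0.0467 0.0595]
plate 15246 rect [549.8  31.2] [119.6  84. ] 83.9 encl [551.6  30.3] 70.9 z [0.0205 0.0212 0.0224]
scale 20591 rect [550.6  31.2] [127.4  92.9] 84.0 encl [553.1  29.9] 76.5 z [0.016  0.021  0.0224]
```

View pics/w7.png

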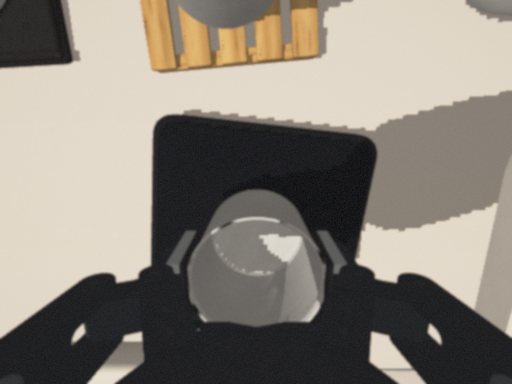

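The cup at (258,255) hovers centred over the plate, so I'll lower it to contact.

Emit:
carry_out([
  [0,0,0.08,0,0,0],
  [0,0,0.06,0,0,0],
  [0,0,0.02,0,0,0],
  [0,0,0,0,0,0],
])

```text
clock: 24.08
tool_pos: [0.5672, 0.0296, 0.0397]
orientation: [-0.0, 1.0, 0.001, 0.0]
force: [-3.2, -0.2, 7.5]
gripper_width: 0.0562
gripper_force: 64.6
```

Emit:
carry_out([
  [0,0,0,0,0,0],
  [0,0,0,0,0,0],
  [0,0,0,0,0,0],
  [0,0,0,0,0,0],
  [0,0,-0.3,0,0,0],
  [0,0,-1,0,0,0],
  [0,0,-1,0,0,0],
  [0,0,-1,0,0,0],
  [0,0,-1,0,0,0],
  [0,0,-1,0,0,0],
  [0,0,-1,0,0,0],
  [0,0,-1,0,0,0],
  [1,0.5,0,0,0,0],
  [1,0.5,0,0,0,0],
  [1,0.5,0,0,0,0],
  [1,0.5,0,0,0,0],
  [1,0.5,0,0,0,0],
  [0,0,0,0,0,0],
], claw=0)

```text
clock: 26.32
tool_pos: [0.4403, 0.0927, 0.221]
orientation: [-0.002, 1.0, 0.001, -0.0]
force: [-0.4, -0.1, 0.8]
gripper_width: 0.0854
gripper_force: 0.0
```

```bash
python3 w.py w8
cat > m8.py <<'E'
from m3 import *
print(np.round(observe()["qpos"],2))
p=rep("all",(.36,.5,.08,.23),.012,.06)
rim=p[p[:,2]>.043]
best=None;rng=np.random.default_rng(0)
for _ in range(4000):
    c,r=circ(rim[rng.choice(len(rim),3,False)])
    if not 0.026<r<0.033: continue
    k=abs(np.linalg.norm(rim[:,:2]-c,axis=1)-r)<.0015
    if best is None or k.sum()>best.sum(): best=k
c,r=circ(rim[best]);print("bowl",c,r,best.sum(),len(rim))
d=p[:,:2]-c;h=d[np.linalg.norm(d,axis=1)>.036];m=h.mean(0);print("handle dir deg",np.degrees(np.arctan2(m[1],m[0])),len(h),"maxr",np.linalg.norm(h,axis=1).max())
rep("dose",(.5,.65,-.05,.1),.066,.09);rep("plate",(.45,.68,-.08,.14),.0205,.024,im.max(2)<60)
rep("jar",(.36,.5,.2,.35),.08,.11)
E
python3 m8.py pics/w8.png pics/w8.npy
```

```text
[0.4402711  0.09274795 0.22098354]
[-1.06  0.05  0.79  2.02 -0.04  1.09  1.32]
all 1939 rect [427.4 149.2] [59.4 77.3] 21.1 encl [422.1 146.2] 41.9 z [0.0128 0.0386 0.0489]
bowl [0.4241233  0.15666528] 0.028398966921582846 495 803
handle dir deg -99.71073133839691 185 maxr 0.05257205609724236
dose 554 rect [566.4  30.8] [57.7 58.5] 37.5 encl [566.6  30.8] 29.6 z [0.0663 0.0713 0.0745]
plate 3528 rect [567.6  30. ] [119.1 121.2] 83.8 encl [567.5  29.7] 81.1 z [0.0205 0.0212 0.0226]
jar 4074 rect [426.  270.2] [63.1 63. ] 31.8 encl [425.9 270.3] 32.4 z [0.0881 0.0977 0.0994]
```

View pics/w8.png

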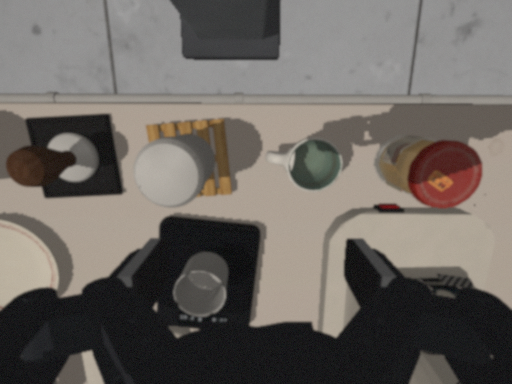

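Dosing cup is on the plate at (205,285) and the coaster and mat are fine. The espresso cup bowl is at (315,163), its handle at (277,157). I'll turn the tool 80° so that it closes across the cup's x.

Emit:
carry_out([
  [0.25,0.86,0,0,0,0],
  [0.2,0.85,0,0,0,0],
  [0.2,0.85,0,0,0,0],
  [0,0,0,0,0,-0.1],
  [0,0,0,0,0,-0.1],
  [0,0,0,0,0,-0.1],
  [0,0,0,0,0,-0.1],
  [0,0,0,0,0,-0.1],
  [0,0,0,0,0,-0.1],
  [0,0,0,0,0,-0.1],
  [0,0,0,0,0,-0.1],
  [0,0,0,0,0,-0.09],
  [0,0,0,0,0,0],
])

```text
clock: 28.0
tool_pos: [0.4265, 0.1552, 0.221]
orientation: [-0.642, 0.766, -0.0, 0.0]
force: [0.2, -1.0, 0.5]
gripper_width: 0.0852
gripper_force: 0.0
```

```bash
python3 w.py w9; python3 m8.py pics/w9.png pics/w9.npy; python3 -c "
from h import *
print(np.round(R.from_quat(observe()['orientation']).as_matrix(),3))"
```

```text
[0.42648786 0.15516841 0.22099596]
[-1.08  0.05  0.66  2.01 -0.04  1.09  2.57]
all 1848 rect [427.2 148.2] [59.5 77.5] 20.6 encl [423.6 145.5] 41.8 z [0.0127 0.0391 0.049 ]
bowl [0.42427282 0.15582454] 0.028367224401918578 472 782
handle dir deg -98.62739163821458 174 maxr 0.05214116674783148
dose 882 rect [566.7  30. ] [57.3 58.7] 80.3 encl [566.9  30.2] 29.9 z [0.0663 0.072  0.0749]
plate 6205 rect [567.3  29.1] [119.5 121.1] 83.8 encl [567.6  28.8] 80.9 z [0.0205 0.0213 0.0227]
jar 2906 rect [425.7 269.8] [63.3 63.7] 89.2 encl [425.9 269.8] 32.4 z [0.0879 0.0977 0.0994]
[[-0.175 -0.985  0.001]
 [-0.985  0.175 -0.   ]
 [ 0.    -0.001 -1.   ]]
```

Emit:
carry_out([
  [0,0.09,1,0,0,0],
  [0,0,1,0,0,0],
  [0,0,1,0,0,0],
  [0,0,1,0,0,0],
  [0,0,1,0,0,0],
  [0,0,1,0,0,0],
  [0,0,0.9,0,0,0],
  [0,0,0.7,0,0,0],
  [0,0,0.5,0,0,0],
  [0,0,0.1,0,0,0],
  [0,0,0,0,0,0],
])

```text
clock: 29.42
tool_pos: [0.4236, 0.1563, 0.0161]
orientation: [-0.643, 0.766, -0.0, 0.0]
force: [-0.4, -0.1, 0.1]
gripper_width: 0.0852
gripper_force: 0.0
```

Emit:
carry_out([
  [0,0,0,0,0,0],
  [0,0,0,0,0,0],
  [0,0,0,0,0,0],
  [0,0,0,0,0,0],
  [0,0,0,0,0,0],
  [0,0,0,0,0,0],
  [0,0,0,0,0,0],
], claw=1)

```text
clock: 30.3
tool_pos: [0.424, 0.1566, 0.0168]
orientation: [-0.644, 0.765, -0.0, 0.001]
force: [0.0, -0.4, 6.3]
gripper_width: 0.0566
gripper_force: 62.3
```

Emit:
carry_out([
  [0,0,-0.3,0,0,0],
  [0,0,-0.7,0,0,0],
  [0,0,-1,0,0,0],
  [0,0,-1,0,0,0],
  [0,0,-1,0,0,0],
  [0,0,-1,0,0,0],
  [0,0,-0.5,0,0,0],
  [0,0,0,0,0,0.1],
  [0,0,0,0,0,0.1],
  [0,0,0,0,0,0.1],
  [0,0,0,0,0,0.1],
  [0,0,0,0,0,0.1],
  [0,0,0,0,0,0.1],
  [0,0,0,0,0,0.1],
  [0,0,0,0,0,0.1],
  [0,0,0,0,0,0.09],
  [0,0,0,0,0,0],
])

```text
clock: 32.42
tool_pos: [0.4226, 0.1561, 0.153]
orientation: [-0.001, 1.0, -0.0, -0.0]
force: [0.4, 0.3, -0.8]
gripper_width: 0.0567
gripper_force: 63.9
```

Emit:
carry_out([
  [-0.2,-0.5,0,0,0,0],
  [-0.38,-1,0,0,0,0],
  [-0.38,-1,0,0,0,0],
  [-0.38,-1,0,0,0,0],
  [-0.38,-1,0,0,0,0],
  [-0.38,-1,0,0,0,0],
  [-0.38,-1,0,0,0,0],
  [-0.38,-1,0,0,0,0],
  [-0.38,-1,0,0,0,0],
  [-0.38,-1,0,0,0,0],
  [-0.38,-1,0,0,0,0],
  [-0.38,-1,0,0,0,0],
  [-0.38,-1,0,0,0,0],
  [-0.38,-1,0,0,0,0],
  [-0.38,-1,0,0,0,0],
  [-0.38,-1,0,0,0,0],
  [-0.02,-0.3,0,0,0,0],
  [0,0,0,0,0,0],
])

```text
clock: 34.67
tool_pos: [0.5705, -0.2393, 0.153]
orientation: [0.0, 1.0, 0.0, -0.0]
force: [0.4, 0.1, -1.0]
gripper_width: 0.0566
gripper_force: 64.0
```

Emit:
carry_out([
  [0,0,1,0,0,0],
  [0,0,1,0,0,0],
  [0,0,1,0,0,0],
  [0,0,0.9,0,0,0],
  [0,0,0.6,0,0,0],
  [0,0,0.3,0,0,0],
  [0,0,0,0,0,0],
])

```text
clock: 35.55
tool_pos: [0.5713, -0.2386, 0.0331]
orientation: [-0.0, 1.0, 0.0, -0.0]
force: [0.3, -0.5, -0.2]
gripper_width: 0.0568
gripper_force: 64.0
```

```bash
python3 w.py w10
cat > m10.py <<'E'
from m3 import *
x,y,z=P[...,0],P[...,1],P[...,2]
lo=rep("bowl",(.5,.65,-.29,-.19),.024,.055)
rep("saucer",(.46,.68,-.35,-.15),.0065,.0195);q=rep("rim",(.46,.68,-.35,-.15),.0145,.0195)
print(circ(q))
E
python3 m10.py pics/w10.png pics/w10.npy
```

```text
[ 0.57132226 -0.23862066  0.03312379]
bowl 7575 rect [ 575.9 -237.9] [42.1 53.2] 4.8 encl [ 570.2 -238.3] 26.9 z [0.0243 0.0376 0.0544]
saucer 22700 rect [ 546.  -239.2] [ 94.  144.6] 0.6 encl [ 570.3 -239.3] 72.6 z [0.0069 0.0115 0.017 ]
rim 6175 rect [ 546.  -239.2] [ 94.  144.6] 0.6 encl [ 570.6 -239.1] 72.4 z [0.0146 0.0159 0.0174]
(array([ 0.57047761, -0.23919203]), np.float64(0.06818243883184687))
```

View pics/w10.png

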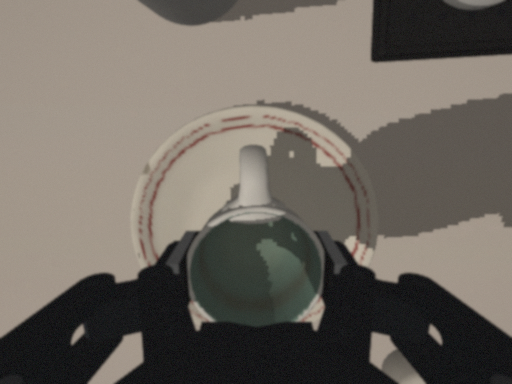

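The cup at (256,265) hovers centred over the saucer ring, its handle towards the robot at (254,170). Now I'll lower it.

Emit:
carry_out([
  [0,0,0.16,0,0,0],
  [0,0,0.08,0,0,0],
  [0,0,0.04,0,0,0],
  [0,0,0.02,0,0,0],
  [0,0,0,0,0,0],
])

```text
clock: 36.22
tool_pos: [0.5714, -0.2386, 0.0258]
orientation: [-0.0, 1.0, 0.0, 0.0]
force: [0.3, 0.1, -0.6]
gripper_width: 0.0565
gripper_force: 64.0
```

Emit:
carry_out([
  [0,0,0.03,0,0,0],
  [0,0,0.03,0,0,0],
  [0,0,0,0,0,0],
])

```text
clock: 36.6
tool_pos: [0.5718, -0.2388, 0.0256]
orientation: [-0.0, 1.0, 0.0, 0.001]
force: [-2.5, 1.3, 7.7]
gripper_width: 0.0564
gripper_force: 64.5
```

Contact. Now I'll release, rise and move back for a last check.

Emit:
carry_out([
  [0,0,0,0,0,0],
  [0,0,0,0,0,0],
  [0,0,0,0,0,0],
  [0,0,0,0,0,0],
  [0,0,-0.3,0,0,0],
  [0,0,-1,0,0,0],
  [0,0,-1,0,0,0],
  [0,0,-1,0,0,0],
  [0,0,-1,0,0,0],
  [0,0,-1,0,0,0],
  [0,0,-1,0,0,0],
  [0,0,-1,0,0,0],
  [0,0,-1,0,0,0],
  [0.2,1,0,0,0,0],
  [0.2,1,0,0,0,0],
  [0.2,1,0,0,0,0],
  [0.2,1,0,0,0,0],
  [0,0,0,0,0,0],
  [0,0,0,0,0,0],
], claw=0)

```text
clock: 38.98
tool_pos: [0.5513, -0.1398, 0.2322]
orientation: [0.0, 1.0, -0.0, 0.0]
force: [0.1, 0.2, 0.4]
gripper_width: 0.0856
gripper_force: 0.0
```

```bash
python3 w.py w11
cat > m11.py <<'E'
from m3 import *
dark=im.max(2)<60
rep("ecup rim",(.545,.65,-.3,-.18),.05,.07);rep("ecup low",(.5,.65,-.3,-.18),.024,.07);rep("saucer",(.46,.68,-.35,-.15),.0065,.024)
rep("tamper",(.35,.5,-.2,-.06),.07,.11);rep("mat",(.35,.5,-.2,-.06),.003,.011,dark)
rep("shk",(.35,.5,-.06,.1),.1,.13);rep("coaster",(.35,.5,-.06,.1),.005,.0155)
rep("dose",(.5,.65,-.05,.1),.066,.09);rep("plate",(.45,.68,-.08,.14),.0205,.024,dark);rep("tumb",(.34,.5,-.36,-.2),.095,.12)
E
python3 m11.py pics/w11.png pics/w11.npy
```

```text
[ 0.55129931 -0.13976836  0.23223615]
ecup rim 565 rect [ 572.6 -239.9] [55.1 59.5] 0.0 encl [ 570.1 -240.2] 30.6 z [0.0503 0.0558 0.058 ]
ecup low 1906 rect [ 562.5 -236.2] [60.3 77.4] 60.0 encl [ 558.6 -239.4] 41.9 z [0.0251 0.0486 0.0576]
saucer 7112 rect [ 570.3 -239. ] [143.8 142.2] 89.9 encl [ 570.8 -239. ] 72.8 z [0.0068 0.0116 0.0171]
tamper 1721 rect [ 423.9 -128.1] [38.4 41.4] 2.2 encl [ 422.7 -127.9] 20.9 z [0.0741 0.0873 0.0919]
mat 4757 rect [ 424.1 -128.9] [96.5 98.3] 2.6 encl [ 423.8 -129. ] 66.8 z [0.0034 0.0053 0.0088]
shk 4802 rect [425.  12.] [63.6 60.9] 5.2 encl [424.8  12.8] 32.1 z [0.1006 0.1062 0.1086]
coaster 2678 rect [425.7  13.9] [91.9 92.8] 4.9 encl [425.9  13.5] 64.3 z [0.0065 0.0113 0.0132]
dose 645 rect [566.9  30.7] [58.  57.8] 48.5 encl [567.4  30.7] 29.8 z [0.0662 0.0716 0.0748]
plate 4834 rect [567.8  28.7] [119.1 120.8] 83.5 encl [567.8  28.9] 81.0 z [0.0205 0.0213 0.0227]
tumb 1981 rect [ 429.1 -272.3] [75.3 81.9] 0.7 encl [ 425.9 -272.7] 41.5 z [0.0954 0.1043 0.1104]
```

View pics/w11.png

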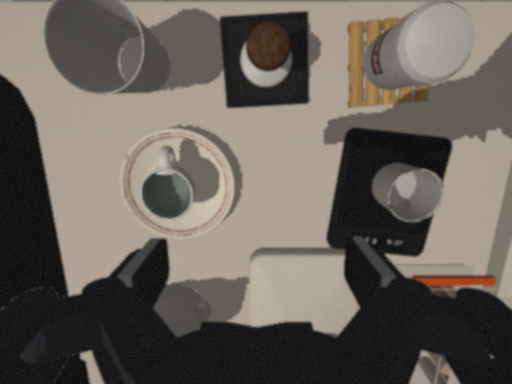

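All four items stand upright within 2 mm of the middle of their places: tamper (265,65), shaker (410,55), dosing cup (405,190) and espresso cup (168,190). The tumbler has not moved.

```bash
python3 -c "
from plant import robot
print(robot.sign_off())"
```

```text
the job is handed in; nothing more can be done
None
```

All four tools stand upright within about 2 mm of the middle of their own places, set down in the order asked; the jar and tumbler were not touched, and the job was handed in at about 39 s.

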